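Square a plaster-bedded sherd against scale bar and end stop

ROBOT

A 7-joint arm with a two-finger parallel gripper is mounted at the origin on the work surface. World frame = base frame: x ahead of the robot, y to its left, z up, the work surface at z = 0. Lengths are in m, angles in degrees, forces in N, time in s.
With the tool pointing down it reaches from about 0.425 to 1.025 m from the base axis. Payload 3.6 kg.
Tool frame: the origin (TCP) lies midway between the tips of the shut fingers; the grasp point (between the pads) lies 19 mm behind it; z points along the fingers, y is the direction in which the jaws open and shut (so a half turn about z gives the same grasp; the last joint's range is limited). The gripper opens to 85 mm and grips with 20 to 120 N. Pads are 22 mm wide; open, the fingers measure 114 mm over their backs; the gripper's body (76 mm by 85 mm) begins 54 mm behind the grasp point. The pads swing forward as they close: fully open they stand 13 mm farther back than shut.
Start: joints at [61.507, 33.873, 2.773, 92.16, -1.908, 54.013, -1.931], TCP at [0.285, -0.667, 0.231] pointing down, gripper open.
Joint ranges: [-153.93, 153.93], [-27.13, 128.08], [-72.61, 78.16], [10.71, 143.7], [-87.88, 267.88], [4.46, 118.87], [-176.78, 176.78]. Speed limits (degrees/s): [147.25, 147.25, 180, 180, 180, 180, 180].

INTERFACE

Orientations are given as [roll, pitch, yaw] about the fixed x, y, z axes, in that order (R = Rz(yaw) Ry(pitch) Rx(roll)).
In Python, from rig import arm, imaging gives the robot as it stands.
- The arm moves only by the tool move_arm, never from a script. Its argument "rows" is a list of rows, each a list of 6 numbers: the shift along the world's x, y, z in mm, then the turn, a rotation vector about the world's x, y, z in degrees. A call has exactly 8 rows; each row shifts and turns the commanded pose from where the row before left it; what a row does not reach is not made up. A row lasts 1/10 s, in which the tool goes at most 50 mm and 8.59 degrees, less where a joint would pass 70% of its speed; a pose out of reach is approached as far as the arm can. A call with a gripper value outside its range is refused whole. "claw" is the opening, from -1 (shut) to 1 (fully open), set as the call begins (left out, the last holds). The fingers move at their own pace and stop on an object; the grip force is fixed at half the most. Time passes only in rows, so rows that do not move let the fingers close, or fill a call up. It gives the time, the measured TCP pose, the force and the opening at its end, in the units of the state.
- arm.read_state(): the state, without advancing time (a new reading comes with each control period).
- imaging.grab_frame(name): name is "scene" or "top" or "wrist"; returns a dict with "img" (480x640x3 uint8, red, green, blue), "fx", "fy", "cx", "cy" (pixels), "T" (4x4, takes a point from camera to world coordinates). Camera axes: x right, y down, z forward; pixel columns grow to the right and rows downward; lengths in m; the calibration is good to about 2 mm. The wrist camera is an equidistant fisheye: a pixel r from the principal point sees the ray r / f radians off the axis. A picture is of the moment at which its call begins. There is no depth.
- arm.finish_job(): hands the job in, once; it reports no verdict.
Trained networks look in a picture, given as the dict that the camera call returned (one of the last four; its "shot" number tells which), for a name from the list of things; names that differ only in an ending like _2 or _b are one class to them, and where a whole thing is asked for, a point or a joint stands for the part that bears it (a point fixed in the world has none). Each returns a list of dicts, best first, with "confidence" (0 to 1); they miss things now and then, are a little off and sometimes report something else, mostly with a low value. They report only what shows in the picture. A call takes as long as a camera call. They do not tell look-alikes from the thing itself.
- imaging.find_in(picture, name): "point" ([x, y, z] in m, in the coordinates of the camera as it stood for that picture, good to about 4 mm: the middle of the surface that is visible of it).
- imaging.outline_of(picture, name): "region" (480x640 bool, what is visible of it).
- imaging.tip_of(picture, name): "point" ([x, y, z] in m, in the coordinates of the camera as it stood for that picture, good to about 4 mm: a listed point, or the origin of a listed thing).
The state is a dict: "time": time; "joints": joint angles; "joint_vel": joint speeds; "joint_torque": joint torques, N m; "tcp_pos": TCP position; "tcp_rot": TCP orientation; "contact_force": force on the tool from outside, world axes, zero at the start; "ft_torque": the same for the moment, N m; "opening": opening from 0.0 (shut) to 1.0 (fully open).
Only numpy, scipy, OpenCV 4.12 (cv2) and the standard library are available. Lean on these libraries where they do the work, as an engineer would, in place of code of your own. Each camera call takes 0.05 s, during which the arm holds its last target.

TASK

Get the terracotta sherd's plaster block ready for its record photograph: first lay the black-and-white scale bar flat on the grey recording board, flush along the blue fence with one end close to (within about 20 mm of) the red end stop. Then set the block flat on the board and press it firmly and squarely into the corner between the scale bar and the red end stop, so that it pushes on both at once, and finish while still holding it pressed there: do not let go. Leave the blue sherd's block, the bottle and the tray where they are.

Things in the scene. Friction and masses are not known exactly. Their poses are not given: they have to be found in the camera images.
- corner (a point): inner corner of the recording board, at the top face of its plate (8 mm above the table), where the inner faces of fence and end stop meet. The board is fixed to the table: a grey plate 170 x 230 x 8 mm. Axes: x points into the fence (normal to it), y runs along the fence away from the end stop, z up. The plate reaches from x = -150 to +20 mm and y = -20 to +210 mm in this frame. Plate, stops, bar and blocks are smooth (friction about 0.3 against one another)
- fence: blue fence, a fixed strip 20 mm thick, 230 mm long, standing 12 mm above the plate (top 20 mm above the table); its inner face is the plane x = 0 of the corner frame and runs from y = -20 to +210 mm there. The pose given is that of the board (centre of the underside of its plate, same axes as the corner)
- end_stop: red end stop, a fixed strip 20 mm thick, standing 12 mm above the plate; its inner face is the plane y = 0 of the corner frame and runs from x = -130 to 0 mm there. The pose given is that of the board (centre of the underside of its plate, same axes as the corner)
- bar_centre (a point): middle of the loose scale bar (0.2 kg), half-way up: 21 mm above its underside. The bar is a flat straightedge 36 mm wide (x), 150 mm long (y), 12 mm thick, striped black and white, with a black grip rib on top along its middle: 14 mm wide (x), 90 mm long (y), from 12 to 42 mm above the underside; z up. It is the same either way round. It starts flat on the table
- bar: the same scale bar; origin at the centre of its underside, axes as for its centre
- block_centre (a point): centre of the loose plaster block with the brown terracotta sherd bedded in its top (about 0.32 kg), 24 mm above its underside. The block is 60 x 60 x 48 mm (z up), square, and any of its four sides may face the bar. When pressed against the bar, 11 mm lie between its face and the bar's rib: gripping it on the faces that look along the fence keeps the fingers clear of the rib, above the low end stop. It starts flat on the table
- block: the same terracotta sherd block; origin at the centre of its underside, axes as for its centre
- blue_block_centre (a point): centre of the other plaster block, same size, with a blue and white glazed sherd in its top; to be left alone
- bottle_centre (a point): centre of a white plastic bottle, 60 mm across, 110 mm tall, standing; to be left alone
- tray: aluminium tray 120 x 100 x 28 mm with sherds in it, origin at the centre of its underside; to be left alone
Mind the look-alikes: they are no part of the job. Leave any purple or yellow look-alike of the block alone.

How it is judged (in metres and radians):
On the way:
1. the scale bar lies flat on the board, flush along the fence (within 3 mm), one end close to the end stop (x of bar_centre in the frame of corner between -0.021 and -0.015 m and y of bar_centre in the frame of corner between 0.071 and 0.1 m and z of bar_centre in the frame of corner between 0.018 and 0.024 m and angle between the y axis of bar_centre and the y axis of corner, either way round below 0.035 rad and angle between bar_centre's own z axis and vertical below 0.05 rad), for 0.3 s.
At the end, for the whole second after the job is handed in: Bar flat on the board, flush to the fence (3 mm, 0.035 rad), its end within 25 mm of the end stop. Terracotta block flat in the corner (3 mm to stop, 4 mm to bar, 0.05 rad), still held by the fingers, pressing bar and end stop over 2 N each, and the bar the fence over 1.5 N (all of step 1 and x of block_centre in the frame of corner between -0.07 and -0.062 m and y of block_centre in the frame of corner between 0.027 and 0.033 m and z of block_centre in the frame of corner between 0.021 and 0.027 m and angle between block_centre's own z axis and vertical below 0.05 rad and (angle between the x axis of block_centre and the x axis of corner, either way round below 0.05 rad or angle between the y axis of block_centre and the x axis of corner, either way round below 0.05 rad) and contact force between block and bar above 2 N and contact force between block and end_stop above 2 N and contact force between bar and fence above 1.5 N and contact force between the fingers and block above 1 N and linear speed of block below 0.01 m/s); the arm keeps its last pose, push and grip.
It fails at once if the blue sherd block is moved more than 20 mm (distance of blue_block_centre from where it was at the start of the episode above 0.02 m).
It fails at once if the bottle is moved more than 20 mm (distance of bottle_centre from where it was at the start of the episode above 0.02 m).
It fails at once if the tray is moved more than 20 mm (distance of tray from where it was at the start of the episode above 0.02 m).
It also fails if it takes over 69 s, if anything falls off the work surface, if the arm or the gripper's body presses on something with over 40 N, if the wrist force passes 120 N, or if a joint passes its speed limit or range.

## Working session

There is one attempt and no reset: what is moved stays moved. The work goes in short steps, Python scripts to look and compute and a tool call to move; the robot and the scene stay as the last step left them, time stands still between calls to the robot, and variables do not carry over. Pictures are saved under pics/ and viewed, and the job is handed in when it is done.

Besides the shell and the picture viewer there is one more tool, called by a JSON object that holds its "fn" and its "kwargs". move_arm: Moves the arm, as the interface text tells. Its arguments: {"type":"object","properties":{"rows":{"type":"array"},"claw":{"type":"number"}},"required":["rows"]}

```bash
ls; mkdir -p pics; python3 - <<'E'
from rig import arm, imaging
import cv2
print(arm.read_state())
for n in ["scene","top","wrist"]:
    f=imaging.grab_frame(n); cv2.imwrite(f"pics/a_{n}.png",f["img"][:,:,::-1]); print(n,f["fx"],f["cx"],f["cy"],f["T"].round(3).tolist() if hasattr(f["T"],'round') else f["T"])
E
```

```text
pics
{'time': 0.0, 'joints': array([61.50559668, 33.92597712,  2.76603093, 92.23909094, -1.90982141,
       54.01320268, -1.92977041]), 'joint_vel': array([-0.08222798, -0.03095592, -0.02376175, -0.11215862, -0.03107196,
        0.15475952, -0.09349268]), 'joint_torque': array([ 1.96981392e-05, -5.48691595e+01,  1.54699188e+00, -1.98123693e+01,
        9.50106361e-03,  8.67182360e-03,  3.62996758e-06]), 'tcp_pos': array([ 0.28456551, -0.66588388,  0.23011967]), 'tcp_rot': array([-1.79867929e+02,  5.17403895e-03,  2.31428996e+01]), 'contact_force': array([-0.42523238, -0.28690436,  0.07282134]), 'ft_torque': array([-0.01104469,  0.00379493, -0.00643565]), 'opening': 1.0019174694461992}
scene 569.9459048204072 316.98774143885504 230.25809559491145 [[-0.603, 0.557, -0.571, 1.491], [0.798, 0.428, -0.425, 0.669], [0.007, -0.712, -0.702, 1.177], [0.0, 0.0, 0.0, 1.0]]
top 437.4817121601646 313.7978764014658 237.29276297133768 [[-0.005, -0.984, 0.179, 0.386], [-1.0, 0.006, 0.005, 0.007], [-0.006, -0.179, -0.984, 1.042], [0.0, 0.0, 0.0, 1.0]]
wrist 371.64829954431775 323.10998969758947 241.68697220465586 [[0.392, -0.876, -0.28, 0.356], [-0.92, -0.375, -0.116, -0.636], [-0.003, 0.303, -0.953, 0.373], [0.0, 0.0, 0.0, 1.0]]
```

View pics/a_scene.png

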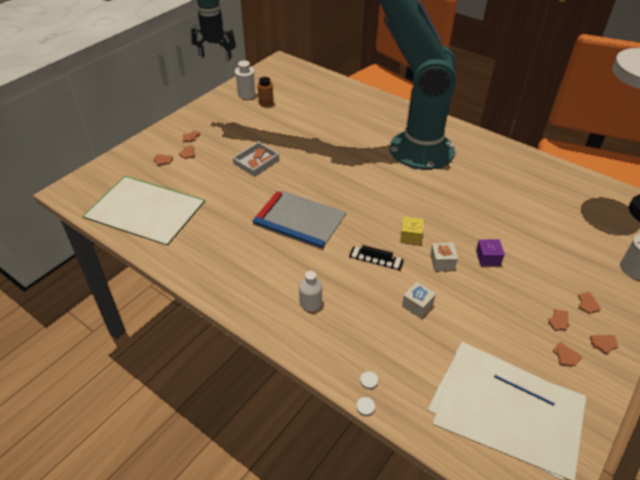

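View pics/a_top.png

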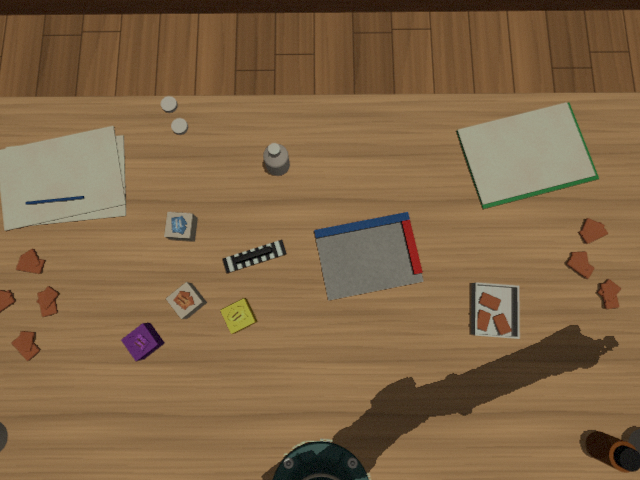

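View pics/a_wrist.png

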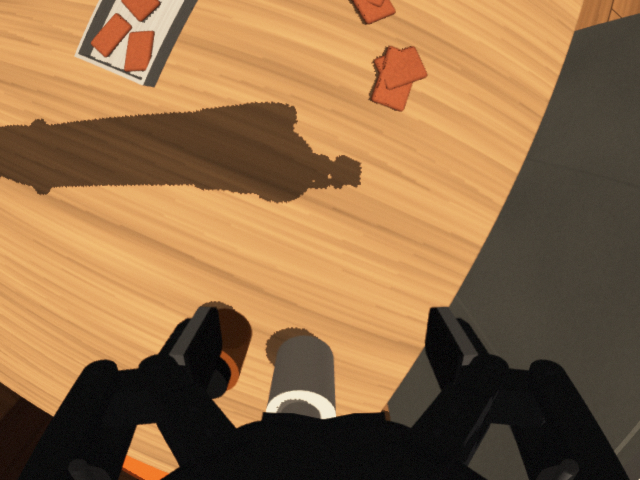

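The terracotta block is at (185,299) in the top view. Three things could be mistaken for it: the blue-sherd block (180,226), the yellow one (238,316) and the purple one (142,341). Next I'll measure and take a close crop.

```bash
cat > h.py <<'E'
import numpy as np, cv2
from rig import arm, imaging
def ray(f,u,v,fish=False):
    x=(u-f["cx"])/f["fx"]; y=(v-f["cy"])/f["fy"]
    if fish:
        r=np.hypot(x,y); s=np.sin(r)/r if r>1e-9 else 1; d=np.array([x*s,y*s,np.cos(r)])
    else: d=np.array([x,y,1.])
    return np.array(f["T"])[:3,:3]@d
def px2w(f,u,v,z,fish=False):
    d=ray(f,u,v,fish); o=np.array(f["T"])[:3,3]; return o+d*(z-o[2])/d[2]
def w2px(f,p,fish=False):
    T=np.array(f["T"]); c=T[:3,:3].T@(np.array(p)-T[:3,3])
    if fish:
        r=np.hypot(c[0],c[1]); th=np.arctan2(r,c[2]); k=th/r if r>1e-9 else 0
        return f["fx"]*c[0]*k+f["cx"], f["fy"]*c[1]*k+f["cy"]
    return f["fx"]*c[0]/c[2]+f["cx"], f["fy"]*c[1]/c[2]+f["cy"]
def tow(f,p):
    T=np.array(f["T"]); return T[:3,:3]@np.array(p)+T[:3,3]
E
python3 - <<'E'
from h import *
f=imaging.grab_frame("top"); I=f["img"]
cv2.imwrite("pics/b.png",cv2.resize(I[200:370,110:440],None,fx=2.4,fy=2.4,interpolation=cv2.INTER_CUBIC)[:,:,::-1])
for n in ["corner","bar_centre","block_centre","blue_block_centre","bottle_centre","tray","fence"]:
    for r in imaging.tip_of(f,n)[:3]: print(n,round(r["confidence"],2),tow(f,r["point"]).round(4),np.round(w2px(f,tow(f,r["point"]))))
    # outlines
for n,z in [("bar",.012),("block",.048)]:
    for r in imaging.outline_of(f,n)[:3]:
        m=np.array(r["region"]).astype(np.uint8); c=max(cv2.findContours(m,0,1)[0],key=cv2.contourArea)
        pts=np.array([px2w(f,*p[0],z)[:2] for p in c],np.float32)
        print(n,round(r["confidence"],2),m.sum(),cv2.minAreaRect(pts*1000), cv2.minAreaRect(c))
print(arm.read_state()["time"])
E
```

```text
corner 0.84 [ 0.6098 -0.2009  0.0086] [402. 222.]
corner 0.69 [0.7601 0.1031 0.0548] [275. 157.]
bar_centre 0.67 [0.528  0.1557 0.0181] [253. 256.]
block_centre 0.92 [0.332  0.4022 0.0229] [143. 342.]
block_centre 0.86 [0.4307 0.3068 0.0261] [186. 298.]
block_centre 0.81 [0.3899 0.184  0.0237] [239. 315.]
blue_block_centre 0.65 [0.5986 0.3252 0.0227] [182. 227.]
bottle_centre 0.79 [0.7611 0.1004 0.0572] [276. 156.]
tray 0.63 [ 0.4014 -0.4092 -0.0028] [494. 309.]
tray 0.23 [ 0.6109 -0.2004  0.0106] [402. 221.]
fence 0.21 [ 0.6103 -0.1997  0.0114] [402. 222.]
bar 0.73 1038 ((528.9112548828125, 155.41436767578125), (40.56850051879883, 152.69113159179688), 17.510330200195312) ((253.6238555908203, 255.96060180664062), (16.849458694458008, 64.5390625), 72.34986877441406)
block 0.72 863 ((423.8284606933594, 300.4284362792969), (67.68038940429688, 66.96581268310547), 38.42644119262695) ((186.1096649169922, 300.4925231933594), (29.32708740234375, 30.5465087890625), 52.4314079284668)
block 0.68 798 ((389.4582214355469, 182.3612060546875), (61.16996383666992, 64.99472045898438), 26.099212646484375) ((238.1000213623047, 315.70001220703125), (27.280029296875, 29.96331024169922), 63.43495178222656)
block 0.55 1009 ((334.30078125, 394.7455749511719), (67.28960418701172, 75.91068267822266), 38.828983306884766) ((141.9747772216797, 341.376953125), (29.767763137817383, 36.00214385986328), 51.8427734375)
0.65
```

View pics/b.png

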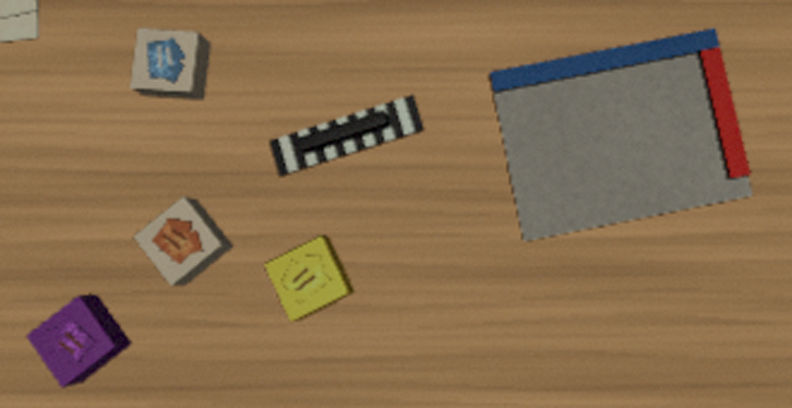

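The crop confirms it: the white block with the brown sherd is at crop pixel (182,242). I'll move towards the board and look from the wrist camera.

{"fn": "move_arm", "kwargs": {"rows": [[18,46,0,0,0,6],[18,46,0,0,0,6],[18,46,0,0,0,6],[18,46,0,0,0,6],[18,46,0,0,0,6],[18,46,0,0,0,6],[18,46,0,0,0,6],[18,46,0,0,0,6]], "claw": 1}}

```text
time: 1.45
tcp_pos: [0.4295, -0.297, 0.2318]
tcp_rot: [179.9, 0.0, 71.4]
contact_force: [0.5, -0.6, 0.0]
opening: 1.004
```

```bash
python3 - <<'E'
from h import *
f=imaging.grab_frame("wrist"); cv2.imwrite("pics/c.png",f["img"][:,:,::-1])
s=arm.read_state(); print(s["time"],s["tcp_pos"],s["tcp_rot"],s["contact_force"],s["joints"].round(1))
for p in [(.61,-.2,.008),(.53,.155,.012)]: print(np.round(w2px(f,p,True)))
E
```

```text
1.5 [ 0.43338274 -0.28707225  0.23186827] [179.94583959  -0.36386763  72.23727864] [1.34656669 5.77653859 0.78758848] [ 39.6  19.7 -13.8 118.    6.2  43.1   4.3]
[462.  63.]
[ 280. -173.]
```

View pics/c.png

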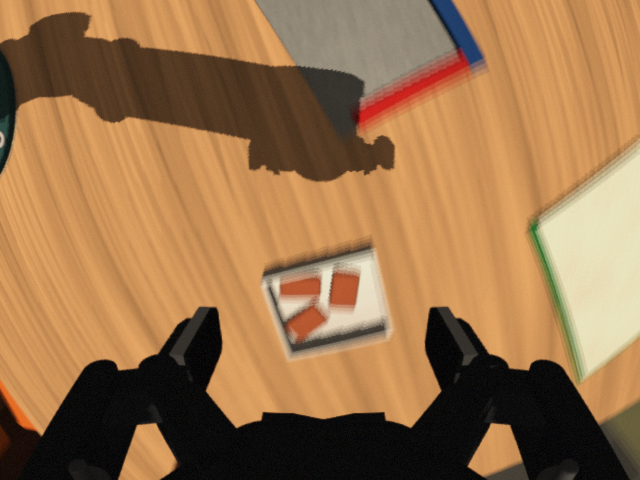

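The picture shows the board's red stop at the top right, around (415,90), and the tray at (330,300). I'll stop just short of the board for a sharp look.

{"fn": "move_arm", "kwargs": {"rows": [[18,20,0,0,0,7],[18,20,0,0,0,7],[18,20,0,0,0,7],[18,20,0,0,0,7],[0,0,0,0,0,0],[0,0,0,0,0,0],[0,0,0,0,0,0],[0,0,0,0,0,0]]}}

```text
time: 2.3
tcp_pos: [0.4999, -0.22, 0.2312]
tcp_rot: [-179.9, 0.0, 99.0]
contact_force: [0.3, 0.3, -0.9]
opening: 1.002
```

```bash
python3 - <<'E'
from h import *
f=imaging.grab_frame("wrist"); I=f["img"].copy()
s=arm.read_state(); print(s["time"],s["tcp_pos"],s["tcp_rot"],s["contact_force"],s["joints"].round(1))
for r in imaging.tip_of(f,"corner")[:2]: print(r["confidence"],tow(f,r["point"]))
import pickle; pickle.dump(f,open("fw1.pkl","wb"))
cv2.imwrite("pics/d.png",I[:,:,::-1])
E
```

```text
2.35 [ 0.49998255 -0.21985322  0.23123695] [-1.79957541e+02  2.52153713e-02  9.89916739e+01] [ 0.75211213 -0.30708725  0.64224502] [ 34.9  22.2 -20.7 114.7  11.   45.   16.8]
0.79 [ 0.6058976  -0.19877922  0.00736149]
```

View pics/d.png

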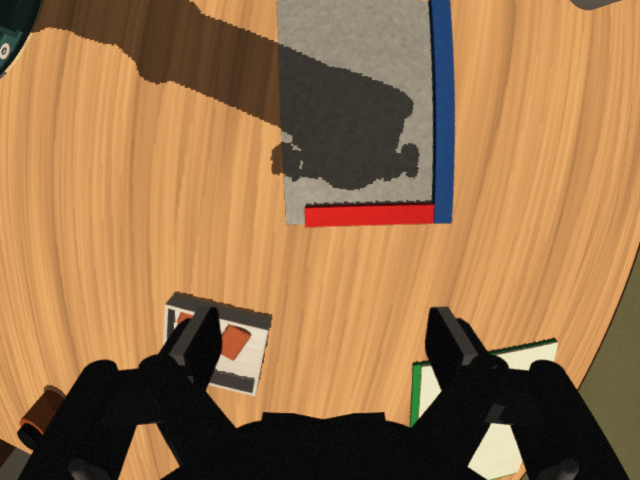

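```bash
python3 - <<'E'
from h import *; import pickle
f=pickle.load(open("fw1.pkl","rb")); I=f["img"]; cv2.imwrite("pics/e.png",cv2.resize(I[0:240,270:470],None,fx=2.5,fy=2.5,interpolation=0)[:,:,::-1])
hsv=cv2.cvtColor(I,cv2.COLOR_RGB2HSV)
H,S,V=hsv[...,0].astype(int),hsv[...,1],hsv[...,2]
red=((H<6)|(H>172))&(S>180)&(V>130); blue=(H>100)&(H<125)&(S>130)&(V>90)
red[:190]=0; red[235:]=0; blue[:, :420]=0; blue[:,470:]=0
print(red.sum(),blue.sum(),I[215,370],I[100,444],I[100,433],I[204,370])
# blue inner (left) edge per row, red inner (top) edge per column
L=[];R=[]
for v in range(5,200,3):
    c=np.where(blue[v])[0]
    if len(c): L.append(px2w(f,c[0]-.5,v,.02,True)[:2]); R.append(px2w(f,c[-1]+.5,v,.02,True)[:2])
Tt=[];B=[]
for u in range(310,430,3):
    c=np.where(red[:,u])[0]
    if len(c): Tt.append(px2w(f,u,c[0]-.5,.02,True)[:2]); B.append(px2w(f,u,c[-1]+.5,.02,True)[:2])
ls=[]
for n,P in zip("LRTB",[L,R,Tt,B]):
    l=cv2.fitLine(np.array(P,np.float32),cv2.DIST_HUBER,0,.001,.001).ravel(); ls.append(l)
    print(n,len(P),l.round(4),np.degrees(np.arctan2(l[1],l[0])))
def inter(a,b): 
    t=np.linalg.solve(np.c_[a[:2],-b[:2]],b[2:]-a[2:]); return a[2:]+t[0]*a[:2]
print("corner",inter(ls[0],ls[2]),"outer",inter(ls[1],ls[3]))
E
```

```text
2426 3878 [212  35  30] [ 39  72 119] [26 27 36] [60 14 12]
L 65 [ 0.1859 -0.9826  0.5904 -0.103 ] -79.28797
R 65 [ 0.1883 -0.9821  0.61   -0.107 ] -79.14843
T 40 [ 0.9821  0.1881  0.5432 -0.2109] 10.842005
B 40 [ 0.9827  0.1854  0.545  -0.2301] 10.682126
corner [ 0.6084377  -0.19843686] outer [ 0.6304734 -0.2140113]
```

View pics/e.png

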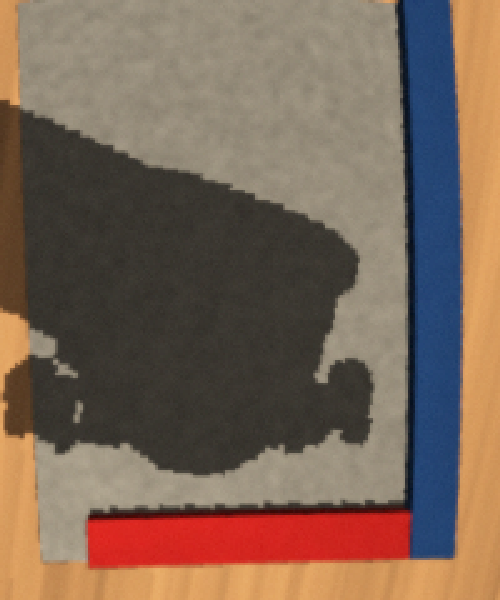

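Corner is at (0.608, -0.198), yaw 10.75°. The red and blue inner edges meet near pixel (434,204). Next is the scale bar.

{"fn": "move_arm", "kwargs": {"rows": [[5,47,0,0,0,1.4],[5,47,0,0,0,1.4],[5,47,0,0,0,1.4],[5,47,0,0,0,1.4],[5,47,0,0,0,1.4],[5,47,0,0,0,1.4],[0,0,0,0,0,0],[0,0,0,0,0,0]]}}

```text
time: 3.2
tcp_pos: [0.5308, 0.0644, 0.2314]
tcp_rot: [-180.0, 0.0, 107.7]
contact_force: [0.3, -1.0, -0.5]
opening: 1.0
```

```bash
python3 - <<'E'
from h import *
f=imaging.grab_frame("wrist"); I=f["img"].copy()
s=arm.read_state(); print(s["time"],s["tcp_pos"],s["tcp_rot"],s["contact_force"],s["joints"].round(1))
import pickle; pickle.dump(f,open("fw2.pkl","wb"))
for n in ["bar_centre","block_centre"]:
  for r in imaging.tip_of(f,n)[:3]: print(n,r["confidence"],tow(f,r["point"]),np.round(w2px(f,tow(f,r["point"]),True)))
for n,z in [("bar",.012),("block",.048)]:
    for r in imaging.outline_of(f,n)[:3]:
        m=np.array(r["region"]).astype(np.uint8); c=max(cv2.findContours(m,0,1)[0],key=cv2.contourArea)
        pts=np.array([px2w(f,*p[0],z,True)[:2] for p in c],np.float32)
        print(n,round(r["confidence"],2),m.sum(),cv2.minAreaRect(pts*1000),np.round(cv2.minAreaRect(c)[0]))
cv2.imwrite("pics/g.png",I[:,:,::-1])
E
```

```text
3.25 [0.53064476 0.06251695 0.2311527 ] [-1.79951424e+02  4.51484384e-02  1.07513325e+02] [-0.19950595 -0.01731664  0.07453011] [  8.5  22.  -26.1 115.9  13.6  45.   -8. ]
bar_centre 0.69 [0.52762956 0.15965075 0.01582132] [351. 113.]
block_centre 0.81 [0.38787407 0.18199806 0.02518568] [217.  51.]
bar 0.95 5635 ((527.0010375976562, 154.6604766845703), (36.711524963378906, 150.00611877441406), 17.7524471282959) [348. 118.]
block 0.88 4916 ((392.44061279296875, 182.17837524414062), (67.10429382324219, 68.86909484863281), 26.61864471435547) [215.  48.]
block 0.55 4134 ((767.2637329101562, 99.21834564208984), (61.85393142700195, 131.43316650390625), 74.55506134033203) [542. 250.]
```

View pics/g.png

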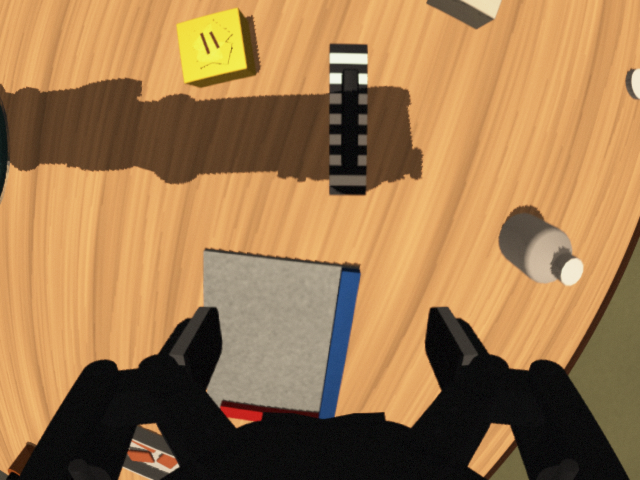

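The bar is at pixel (348,118), world (0.527, 0.155), yaw 17.7°, and lines up with the tool. I'll go down to the rib.

{"fn": "move_arm", "kwargs": {"rows": [[-2,46,-10,0,0,0.2],[-2,46,-10,0,0,0],[0,0,-48,0,0,0],[0,0,-48,0,0,0],[0,0,-48,0,0,0],[0,0,-35,0,0,0],[0,0,-14,0,0,0],[0,0,0,0,0,0]]}}

```text
time: 4.25
tcp_pos: [0.5261, 0.1541, 0.0168]
tcp_rot: [-179.8, 0.0, 107.7]
contact_force: [-0.3, -0.5, -0.2]
opening: 1.003
```

{"fn": "move_arm", "kwargs": {"rows": [[0,0,0,0,0,0],[0,0,0,0,0,0],[0,0,0,0,0,0],[0,0,0,0,0,0],[0,0,0,0,0,0],[0,0,0,0,0,0],[0,0,0,0,0,0],[0,0,0,0,0,0]], "claw": -1}}

```text
time: 5.05
tcp_pos: [0.5274, 0.1554, 0.0192]
tcp_rot: [179.9, 0.0, 107.7]
contact_force: [-0.1, -0.3, 7.0]
opening: 0.151
```

Rib gripped (opening 0.15, about 13 mm). I'll lift it and carry it over the board.

{"fn": "move_arm", "kwargs": {"rows": [[0,0,25,0,0,0],[0,0,40,0,0,0],[7,-46,15,0,0,-1.2],[7,-46,0,0,0,-1.2],[7,-46,0,0,0,-1.2],[7,-46,0,0,0,-1.2],[7,-46,0,0,0,-1.2],[7,-44,0,0,0,-0.9]]}}

```text
time: 5.85
tcp_pos: [0.5681, -0.121, 0.0979]
tcp_rot: [-179.9, -0.0, 100.8]
contact_force: [0.8, 1.2, -1.9]
opening: 0.152
```

{"fn": "move_arm", "kwargs": {"rows": [[0,0,0,0,0,0],[0,0,0,0,0,0],[0,0,0,0,0,0],[0,0,0,0,0,0],[0,0,-10,0,0,0],[0,0,-10,0,0,0],[0,0,0,0,0,0],[0,0,0,0,0,0]]}}

```text
time: 6.65
tcp_pos: [0.5683, -0.1183, 0.0775]
tcp_rot: [-179.9, -0.0, 100.9]
contact_force: [-0.1, 0.1, -2.7]
opening: 0.152
```

```bash
python3 - <<'E'
from h import *
f=imaging.grab_frame("wrist"); I=f["img"].copy()
s=arm.read_state(); print(s["time"],s["tcp_pos"],s["tcp_rot"],s["contact_force"],s["joints"].round(1),s["opening"])
import pickle; pickle.dump(f,open("fw3.pkl","wb"))
g=imaging.grab_frame("top"); pickle.dump(g,open("ft3.pkl","wb"))
z=s["tcp_pos"][2]-.0185+.012
for r in imaging.outline_of(f,"bar")[:2]:
        m=np.array(r["region"]).astype(np.uint8); c=max(cv2.findContours(m,0,1)[0],key=cv2.contourArea)
        pts=np.array([px2w(f,*p[0],z,True)[:2] for p in c],np.float32)
        print(round(r["confidence"],2),m.sum(),cv2.minAreaRect(pts*1000),np.round(cv2.minAreaRect(c)[0]))
cv2.imwrite("pics/i.png",I[:,:,::-1])
cv2.imwrite("pics/i2.png",cv2.resize(g["img"][180:320,260:460],None,fx=3,fy=3)[:,:,::-1])
E
```

```text
6.7 [ 0.56875949 -0.11847255  0.07794671] [-1.79968267e+02 -8.28934216e-03  1.00862900e+02] [ 0.6694222   0.11032959 -1.63435254] [ 21.8  37.2 -20.3 116.1  24.3  30.8  -4.9] 0.15287402061864402
0.75 18440 ((567.3163452148438, -116.1112289428711), (36.794708251953125, 144.7120361328125), 10.37964153289795) [323. 276.]
```

View pics/i.png

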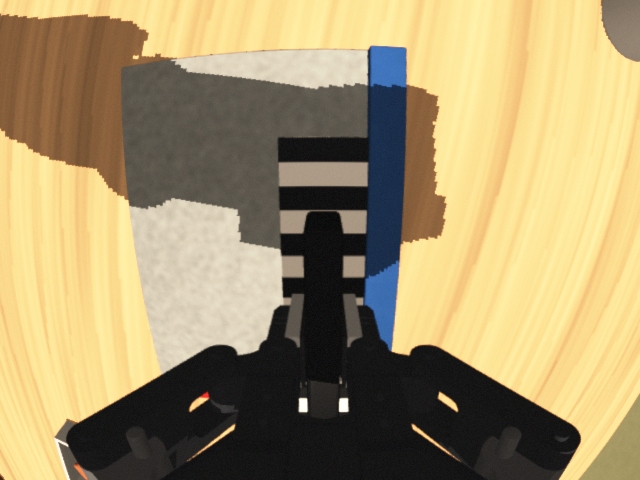

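View pics/i2.png

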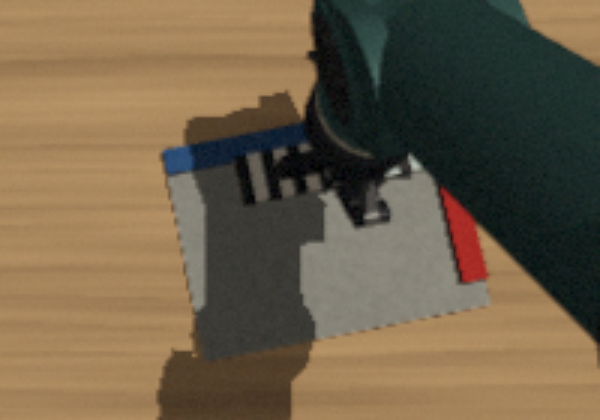

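The bar hangs straight, with its centre at the TCP (corner frame x -24, y +86 mm). I'll lower it onto the plate.

{"fn": "move_arm", "kwargs": {"rows": [[0,0,-20,0,0,0],[0,0,-20,0,0,0],[0,0,-7,0,0,0],[0,0,0,0,0,0],[0,0,-2,0,0,0],[0,0,-2,0,0,0],[0,0,0,0,0,0],[0,0,0,0,0,0]]}}

```text
time: 7.6
tcp_pos: [0.5692, -0.1188, 0.0278]
tcp_rot: [180.0, 0.0, 100.8]
contact_force: [-0.1, -0.2, -1.9]
opening: 0.149
```

{"fn": "move_arm", "kwargs": {"rows": [[0,0,-1,0,0,0],[0,0,-1,0,0,0],[0,0,0,0,0,0],[2,0.4,0,0,0,0],[2,0.4,0,0,0,0],[1,0.2,0,0,0,0],[0,0,0,0,0,0],[0,0,0,0,0,0]]}}

```text
time: 8.4
tcp_pos: [0.573, -0.1184, 0.0272]
tcp_rot: [-179.9, 0.1, 100.8]
contact_force: [-4.8, -0.9, 13.8]
opening: 0.152
```

{"fn": "move_arm", "kwargs": {"rows": [[0,0,0.8,0,0,0],[1,0.2,0,0,0,0],[1,0.2,0,0,0,0],[0,0,0,0,0,0],[0,0,0,0,0,0],[0,0,0,0,0,0],[0,0,0,0,0,0],[0,0,0,0,0,0]]}}

```text
time: 9.2
tcp_pos: [0.5751, -0.1179, 0.0273]
tcp_rot: [-179.9, 0.1, 100.8]
contact_force: [-4.2, -0.5, 10.8]
opening: 0.15
```

{"fn": "move_arm", "kwargs": {"rows": [[0,0,0.5,0,0,0],[1,0.2,0,0,0,0],[1,0.2,0,0,0,0],[0,0,0,0,0,0],[0,0,0,0,0,0],[0,0,0,0,0,0],[0,0,0,0,0,0],[0,0,0,0,0,0]]}}

```text
time: 10.0
tcp_pos: [0.5751, -0.1179, 0.0273]
tcp_rot: [-179.7, 0.1, 100.8]
contact_force: [-7.4, -1.6, 10.6]
opening: 0.153
```

{"fn": "move_arm", "kwargs": {"rows": [[0,0,0,0,0,0],[1.5,0.3,0,0,0,0],[1.5,0.3,0,0,0,0],[0,0,0,0,0,0],[0,0,0,0,0,0],[0,0,0,0,0,0],[0,0,0,0,0,0],[0,0,0,0,0,0]]}}

```text
time: 10.8
tcp_pos: [0.5752, -0.1179, 0.0274]
tcp_rot: [-179.3, 0.1, 100.8]
contact_force: [-9.6, -2.3, 17.2]
opening: 0.153
```

```bash
python3 - <<'E'
from h import *
f=imaging.grab_frame("wrist"); I=f["img"].copy()
s=arm.read_state(); print(s["time"],s["tcp_pos"],s["tcp_rot"],s["contact_force"])
cv2.imwrite("pics/j.png",cv2.resize(I[0:300,230:480],None,fx=2,fy=2)[:,:,::-1])
E
```

```text
10.85 [ 0.57519881 -0.11783418  0.02736391] [-1.79337390e+02  9.19112496e-02  1.00797127e+02] [-10.63507531  -1.63162442  17.46574386]
```

View pics/j.png

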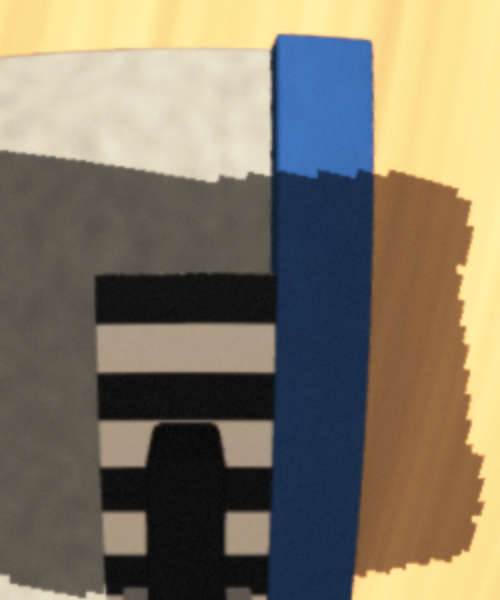

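The bar is flush: there's no gap between bar and fence at crop column 274. I'll ease the push and let go.

{"fn": "move_arm", "kwargs": {"rows": [[-2,-0.4,0,0,0,0],[-2,-0.4,0,0,0,0],[0,0,0,0,0,0],[0,0,0,0,0,0],[0,0,0,0,0,0],[0,0,0,0,0,0],[0,0,0,0,0,0],[0,0,0,0,0,0]], "claw": 1}}

```text
time: 11.65
tcp_pos: [0.5769, -0.1171, 0.0266]
tcp_rot: [180.0, -0.0, 100.8]
contact_force: [0.1, 0.4, 0.5]
opening: 0.999
```

{"fn": "move_arm", "kwargs": {"rows": [[0,0,25,0,0,0],[0,0,45,0,0,0],[0,0,48,0,0,0],[-2,12,45,0,0,0],[-10,45,10,0,0,-7],[-10,45,0,0,0,-7],[0,0,0,0,0,0],[0,0,0,0,0,0]]}}

```text
time: 12.45
tcp_pos: [0.5545, -0.0134, 0.1999]
tcp_rot: [180.0, 0.0, 87.1]
contact_force: [-0.0, -0.6, -0.6]
opening: 0.998
```

```bash
python3 - <<'E'
from h import *
f=imaging.grab_frame("wrist"); I=f["img"].copy()
s=arm.read_state(); print(s["time"],s["tcp_pos"],s["tcp_rot"],s["contact_force"])
import pickle; pickle.dump(f,open("fw4.pkl","wb"))
cv2.imwrite("pics/k.png",I[:,:,::-1])
for r in imaging.outline_of(f,"bar")[:2]:
        m=np.array(r["region"]).astype(np.uint8); c=max(cv2.findContours(m,0,1)[0],key=cv2.contourArea)
        pts=np.array([px2w(f,*p[0],.02,True)[:2] for p in c],np.float32)
        print(round(r["confidence"],2),m.sum(),cv2.minAreaRect(pts*1000),np.round(cv2.minAreaRect(c)[0]))
E
```

```text
12.5 [ 0.55468903 -0.01531636  0.19956637] [-1.79990338e+02  5.05005902e-02  8.69232572e+01] [-0.23316312 -1.29045802 -0.72117449]
0.89 5041 ((574.5819091796875, -117.89730072021484), (37.64697265625, 156.56283569335938), 10.862833976745605) [348. 310.]
```

View pics/k.png

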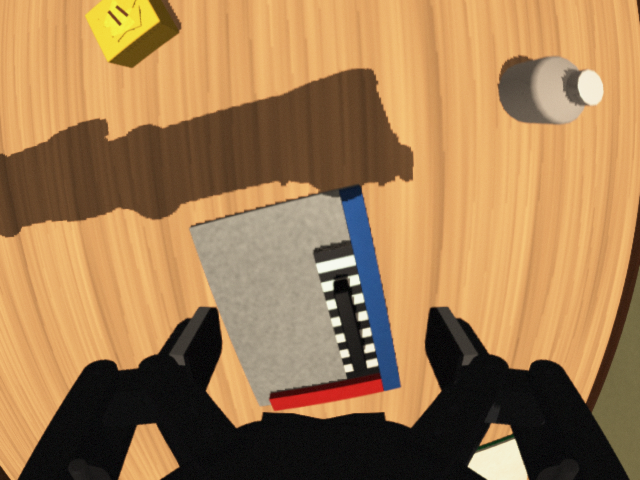

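The bar lies flush, with about a 10 mm gap to the stop near pixel (362,378). Next is the block.

{"fn": "move_arm", "kwargs": {"rows": [[-22,39,0,0,0,-7],[-22,39,0,0,0,-7],[-22,39,0,0,0,-7],[-22,39,0,0,0,-7],[-22,39,0,0,0,-7],[-22,39,0,0,0,-7],[-22,37,0,0,0,-7],[0,0,0,0,0,0]]}}

```text
time: 13.35
tcp_pos: [0.3985, 0.2614, 0.1997]
tcp_rot: [-179.8, -0.1, 38.3]
contact_force: [0.7, 0.1, 0.2]
opening: 1.0
```

{"fn": "move_arm", "kwargs": {"rows": [[0,0,0,0,0,0],[0,0,0,0,0,0],[0,0,0,0,0,0],[0,0,0,0,0,0],[0,0,0,0,0,0],[0,0,0,0,0,0],[0,0,0,0,0,0],[0,0,0,0,0,0]]}}

```text
time: 14.15
tcp_pos: [0.4009, 0.2559, 0.1996]
tcp_rot: [-180.0, -0.0, 37.8]
contact_force: [-0.5, 0.3, -0.5]
opening: 1.0
```

```bash
python3 - <<'E'
from h import *
f=imaging.grab_frame("wrist"); I=f["img"].copy()
s=arm.read_state(); print(s["time"],s["tcp_pos"],s["tcp_rot"],s["joints"].round(1))
import pickle; pickle.dump(f,open("fw5.pkl","wb"))
cv2.imwrite("pics/l.png",I[:,:,::-1])
for r in imaging.tip_of(f,"block_centre")[:3]: print(r["confidence"],tow(f,r["point"]),np.round(w2px(f,tow(f,r["point"]),True)))
for r in imaging.outline_of(f,"block")[:3]:
        m=np.array(r["region"]).astype(np.uint8); c=max(cv2.findContours(m,0,1)[0],key=cv2.contourArea)
        pts=np.array([px2w(f,*p[0],.048,True)[:2] for p in c],np.float32)
        print(round(r["confidence"],2),m.sum(),cv2.minAreaRect(pts*1000),np.round(cv2.minAreaRect(c)[0]))
E
```

```text
14.2 [0.40084276 0.25592897 0.19962889] [-1.79998808e+02 -1.30005652e-03  3.78420032e+01] [-26.7  19.3 -14.1 124.8   7.8  36.6 -98.5]
0.91 [0.33138603 0.3995824  0.02061199] [156. 182.]
0.83 [0.42051347 0.30495028 0.01969988] [293. 164.]
0.77 [0.38568161 0.18327656 0.02625256] [375. 276.]
0.98 5269 ((337.2572326660156, 395.37908935546875), (61.54708480834961, 77.72793579101562), 39.0092658996582) [152. 184.]
0.66 5537 ((422.6544189453125, 306.68194580078125), (60.22822952270508, 60.145545959472656), 39.6456184387207) [290. 164.]
0.62 5476 ((391.61627197265625, 190.05609130859375), (71.99309539794922, 66.56131744384766), 26.148351669311523) [377. 275.]
```

View pics/l.png

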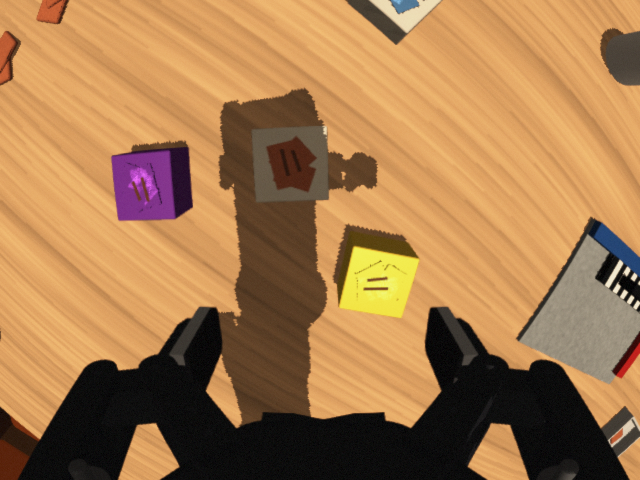

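The terracotta block is at pixel (290,164), world (0.4225, 0.3065), yaw 39.6°; the purple and yellow ones stand apart at (152,184) and (377,275). I'll go down over it.

{"fn": "move_arm", "kwargs": {"rows": [[11,25,0,0,0,0.9],[11,25.5,0,0,0,0.9],[0,0,-40,0,0,0],[0,0,-45,0,0,0],[0,0,-45,0,0,0],[0,0,-40,0,0,0],[0,0,-19,0,0,0],[0,0,0,0,0,0]]}}

```text
time: 15.1
tcp_pos: [0.4212, 0.3055, 0.0079]
tcp_rot: [180.0, 0.3, 39.7]
contact_force: [0.1, -0.2, 0.7]
opening: 1.0
```

{"fn": "move_arm", "kwargs": {"rows": [[0,0,0,0,0,0],[0,0,0,0,0,0],[0,0,0,0,0,0],[0,0,0,0,0,0],[0,0,0,0,0,0],[0,0,0,0,0,0],[0,0,0,0,0,0],[0,0,0,0,0,0]], "claw": -1}}

```text
time: 15.9
tcp_pos: [0.4237, 0.307, 0.0121]
tcp_rot: [180.0, -0.2, 39.6]
contact_force: [-1.2, -0.1, 7.5]
opening: 0.695
```

```bash
python3 - <<'E'
from h import *
f=imaging.grab_frame("wrist"); I=f["img"].copy()
s=arm.read_state(); print(s["time"],s["tcp_pos"],s["tcp_rot"],s["contact_force"],s["opening"])
cv2.imwrite("pics/m.png",I[:,:,::-1])
E
```

```text
15.95 [0.42368488 0.3070473  0.01205734] [ 1.79995807e+02 -1.48268033e-01  3.96277877e+01] [0.19207101 0.30014682 6.97220512] 0.6909057413789965
```

View pics/m.png

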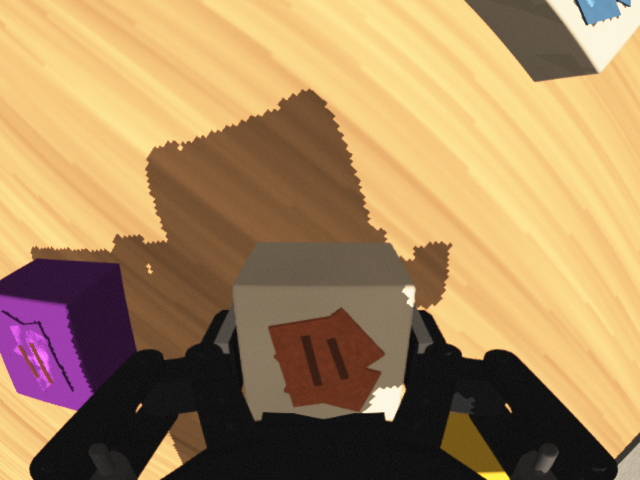

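Gripped squarely at 60 mm opening. I'll carry it to the board.

{"fn": "move_arm", "kwargs": {"rows": [[0,0,20,0,0,0],[0,0,40,0,0,0],[0,0,48,0,0,0],[10,-30,0,0,0,-2],[11,-45,0,0,0,-3],[11,-45,0,0,0,-3],[11,-45,0,0,0,-3],[11,-45,0,0,0,-3]]}}

```text
time: 16.75
tcp_pos: [0.4767, 0.0945, 0.1189]
tcp_rot: [180.0, -0.0, 25.5]
contact_force: [0.2, 0.0, -3.2]
opening: 0.692
```

{"fn": "move_arm", "kwargs": {"rows": [[11,-45,0,0,0,-3],[11,-45,0,0,0,-3],[11,-45,0,0,0,-3],[10,-45,0,0,0,-3],[7,-45,0,0,0,-3],[0,-45,0,0,0,-2.9],[0,0,0,0,0,0],[0,0,0,0,0,0]]}}

```text
time: 17.55
tcp_pos: [0.5258, -0.1756, 0.1185]
tcp_rot: [180.0, 0.0, 7.5]
contact_force: [-0.1, 0.6, -3.1]
opening: 0.694
```

{"fn": "move_arm", "kwargs": {"rows": [[0,0,-20,0,0,0],[0,0,-20,0,0,0],[0,0,-20,0,0,0],[0,0,0,0,0,0],[0,0,0,0,0,0],[0,0,0,0,0,0],[0,0,0,0,0,0],[0,0,0,0,0,0]]}}

```text
time: 18.35
tcp_pos: [0.5274, -0.1737, 0.0595]
tcp_rot: [180.0, -0.1, 7.7]
contact_force: [-0.1, -0.9, -2.3]
opening: 0.694
```

```bash
python3 - <<'E'
from h import *
f=imaging.grab_frame("wrist"); I=f["img"].copy(); import pickle; pickle.dump(f,open("fw6.pkl","wb"))
s=arm.read_state(); print(s["time"],s["tcp_pos"],s["tcp_rot"],s["contact_force"],s["opening"],s["joints"].round(1))
cv2.imwrite("pics/n.png",I[:,:,::-1])
g=imaging.grab_frame("top"); cv2.imwrite("pics/n2.png",cv2.resize(g["img"][180:320,260:460],None,fx=3,fy=3)[:,:,::-1])
E
```

```text
18.4 [ 0.52727719 -0.17371987  0.05930683] [ 1.79971951e+02 -6.64865699e-02  7.73296772e+00] [ 0.53826391 -0.24481703 -2.96751521] 0.6955312382123344 [ 18.   36.6  -6.1 120.3   9.1  23.5 -77.6]
```

View pics/n.png

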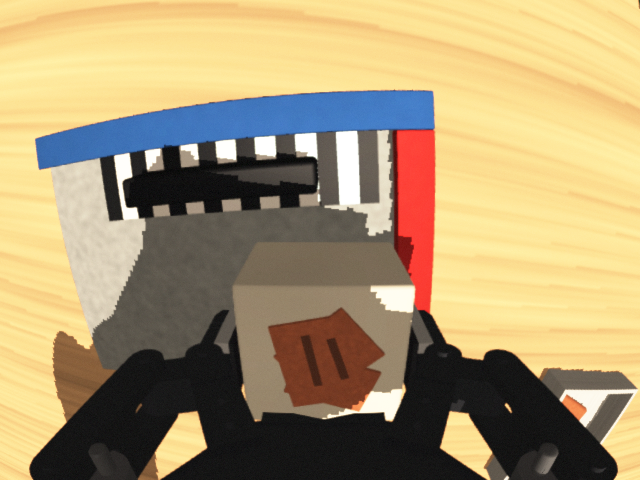

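View pics/n2.png

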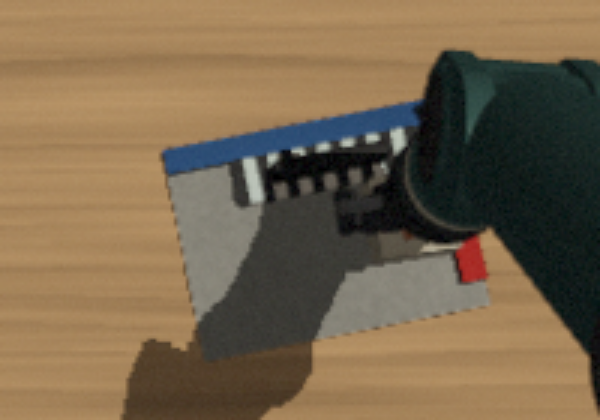

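The bar is still flush (bar along row 170, fence above it). The tool is 3° short in yaw, so I'll correct that while lowering.

{"fn": "move_arm", "kwargs": {"rows": [[0,0,-15,0,0,1.5],[0,0,-15,0,0,1.5],[0,0,-4,0,0,0],[0,0,0,0,0,0],[0,0,-2,0,0,0],[0,0,-1,0,0,0],[0,0,0,0,0,0],[0,0,0,0,0,0]]}}

```text
time: 19.25
tcp_pos: [0.5271, -0.1737, 0.0219]
tcp_rot: [180.0, -0.0, 10.7]
contact_force: [0.5, 1.4, -2.9]
opening: 0.69
```

{"fn": "move_arm", "kwargs": {"rows": [[0,0,-1,0,0,0],[0,0,-0.6,0,0,0],[0,0,0,0,0,0],[0,0,0,0,0,0],[0,0,0,0,0,0],[0,0,0,0,0,0],[0,0,0,0,0,0],[0,0,0,0,0,0]]}}

```text
time: 20.05
tcp_pos: [0.5269, -0.1736, 0.0201]
tcp_rot: [180.0, -0.0, 10.7]
contact_force: [0.2, 0.2, -0.5]
opening: 0.694
```

{"fn": "move_arm", "kwargs": {"rows": [[2,-1.4,0,0,0,0],[2,-1.4,0,0,0,0],[2,-1.4,0,0,0,0],[2,-1.4,0,0,0,0],[1,-0.7,0,0,0,0],[0,0,0,0,0,0],[0,0,0,0,0,0],[0,0,0,0,0,0]]}}

```text
time: 20.85
tcp_pos: [0.5363, -0.1801, 0.0201]
tcp_rot: [180.0, -0.0, 10.7]
contact_force: [-0.2, 0.0, 2.3]
opening: 0.696
```

{"fn": "move_arm", "kwargs": {"rows": [[0.2,-1,0,0,0,0],[0.2,-1,0,0,0,0],[0.2,-1,0,0,0,0],[0.2,-1,0,0,0,0],[0,0,0,0,0,0],[0,0,0,0,0,0],[0,0,0,0,0,0],[0,0,0,0,0,0]]}}

```text
time: 21.65
tcp_pos: [0.5367, -0.182, 0.0201]
tcp_rot: [-179.9, -0.0, 10.9]
contact_force: [-1.7, 5.6, 6.0]
opening: 0.692
```

{"fn": "move_arm", "kwargs": {"rows": [[1,0.2,0,0,0,0],[1,0.2,0,0,0,0],[1,0.2,0,0,0,0],[1,0.2,0,0,0,0],[0,0,0,0,0,0],[0,0,0,0,0,0],[0,0,0,0,0,0],[0,0,0,0,0,0]]}}

```text
time: 22.45
tcp_pos: [0.537, -0.1818, 0.0203]
tcp_rot: [-179.8, 0.4, 10.8]
contact_force: [-6.8, 4.1, 12.5]
opening: 0.698
```

{"fn": "move_arm", "kwargs": {"rows": [[1,-0.9,0,0,0,0],[1,-0.9,0,0,0,0],[1,-0.9,0,0,0,0],[1,-0.9,0,0,0,0],[0,0,0,0,0,0],[0,0,0,0,0,0],[0,0,0,0,0,0],[0,0,0,0,0,0]]}}

```text
time: 23.25
tcp_pos: [0.5371, -0.182, 0.0204]
tcp_rot: [-179.5, 0.8, 10.9]
contact_force: [-11.4, 10.2, 21.9]
opening: 0.693
```

```bash
python3 - <<'E'
from h import *
f=imaging.grab_frame("wrist"); I=f["img"].copy()
s=arm.read_state(); print(s["time"],s["tcp_pos"],s["tcp_rot"],s["contact_force"],s["ft_torque"],s["opening"])
cv2.imwrite("pics/o.png",I[:,:,::-1])
g=imaging.grab_frame("scene"); cv2.imwrite("pics/o2.png",cv2.resize(g["img"][160:270,230:370],None,fx=5,fy=5)[:,:,::-1])
E
```

```text
23.3 [ 0.53713068 -0.18199236  0.02045163] [-179.5434829     0.78958914   10.85770273] [-11.39750288  10.01729668  22.08991866] [ 1.9103417   2.15116994 -0.01066903] 0.6910249179704689
```

View pics/o.png

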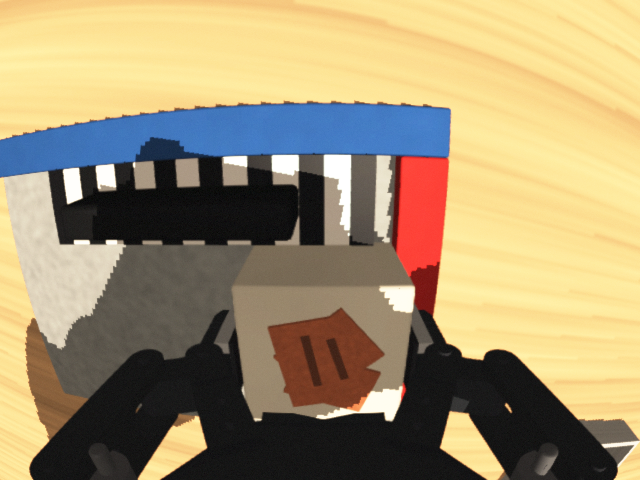

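View pics/o2.png

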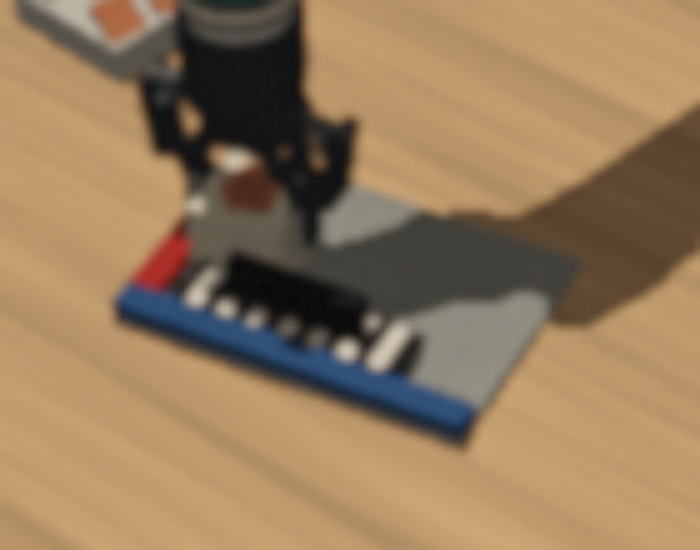

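{"fn": "move_arm", "kwargs": {"rows": [[0,0,0.5,0,0,0],[0,0,0.3,0,0,0],[1,0.2,0,0,0,0],[1.2,-0.8,0,0,0,0],[0,0,0,0,0,0],[0,0,0,0,0,0],[0,0,0,0,0,0],[0,0,0,0,0,0]]}}

```text
time: 24.15
tcp_pos: [0.5379, -0.1818, 0.0206]
tcp_rot: [-179.4, 0.9, 10.9]
contact_force: [-12.8, 11.2, 18.3]
opening: 0.693
```

{"fn": "move_arm", "kwargs": {"rows": [[0,0,0.5,0,0,0],[1,0.2,0.3,0,0,0],[1,0.2,0,0,0,0],[1,0.2,0,0,0,0],[1,0.2,0,0,0,0],[0,0,0,0,0,0],[0,0,0,0,0,0],[0,0,0,0,0,0]]}}

```text
time: 24.95
tcp_pos: [0.5395, -0.1816, 0.0207]
tcp_rot: [-179.4, 1.2, 10.9]
contact_force: [-15.2, 10.0, 17.5]
opening: 0.692
```

```bash
python3 - <<'E'
from h import *
f=imaging.grab_frame("wrist"); I=f["img"].copy()
s=arm.read_state(); print(s["time"],s["tcp_pos"],s["tcp_rot"],s["contact_force"],s["ft_torque"],s["opening"])
cv2.imwrite("pics/p.png",cv2.resize(I[130:430,180:480],None,fx=2,fy=2)[:,:,::-1])
E
```

```text
25.0 [ 0.53952998 -0.18154899  0.02074137] [-179.41918319    1.20510433   10.90942281] [-14.82032976   9.79359958  17.86613797] [1.88231792 2.77517102 0.18357998] 0.6933311247573916
```

View pics/p.png

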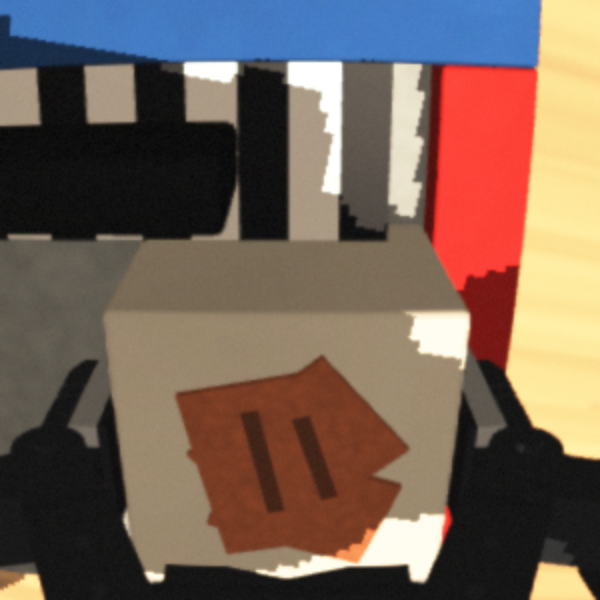

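```bash
python3 - <<'E'
from h import *
import numpy as np
f=imaging.grab_frame("wrist"); I=f["img"]
c=np.array([.6084,-.1984]); a=np.radians(10.75); ex=np.array([np.cos(a),np.sin(a)]); ey=np.array([-ex[1],ex[0]])
def cf(u,v,z):
    p=px2w(f,u,v,z,True)[:2]-c; return (p@ex*1000).round(1),(p@ey*1000).round(1)
g=cv2.cvtColor(I,cv2.COLOR_RGB2GRAY).astype(float)
for u in [205,230,270,290,320,350,400]:
    col=g[140:320,u]; d=np.diff(cv2.GaussianBlur(col.reshape(-1,1),(1,3),0).ravel()); k=np.argsort(-abs(d))[:8]
    print(u,sorted((int(i)+140,int(d[i])) for i in k))
for n,u,v,z in [("fence in top",300,161,.02),("bar near",290,249.5,.02),("bar near L",200,248.5,.02),("block top front",300,286,.056),("block bot R",378,243,.008),("block TR corner",413,287,.056),("TL",233,287,.056),("red inner",397,200,.02)]: print(n,cf(u,v,z))
cv2.imwrite("pics/q.png",cv2.resize(I[225:265,190:430],None,fx=3.3,fy=10,interpolation=0)[:,:,::-1])
E
```

```text
205 [(149, -19), (150, -27), (151, -15), (161, -8), (162, -9), (245, 17), (246, 34), (247, 27)]
230 [(154, -29), (161, 36), (162, 47), (190, -45), (191, -50), (192, -25), (246, 50), (247, 41)]
270 [(159, -15), (160, -14), (165, -10), (166, -21), (167, -16), (248, 29), (249, 37), (250, 17)]
290 [(159, 40), (160, 68), (161, 32), (170, -40), (189, -40), (190, -50), (245, 40), (246, 39)]
320 [(159, -17), (165, -24), (166, -22), (248, 19), (249, 33), (250, 24), (316, -22), (317, -27)]
350 [(159, 29), (160, 64), (161, 39), (226, -40), (227, -30), (249, 26), (250, 28), (316, -24)]
400 [(160, -20), (161, -21), (284, 34), (285, 40), (286, 27), (306, -32), (307, -44), (308, -22)]
fence in top (np.float64(-0.2), np.float64(38.5))
bar near (np.float64(-36.1), np.float64(43.1))
bar near L (np.float64(-36.0), np.float64(81.7))
block top front (np.float64(-35.2), np.float64(36.5))
block bot R (np.float64(-37.2), np.float64(5.6))
block TR corner (np.float64(-35.5), np.float64(0.3))
TL (np.float64(-36.0), np.float64(58.3))
red inner (np.float64(-15.1), np.float64(0.5))
```

View pics/q.png

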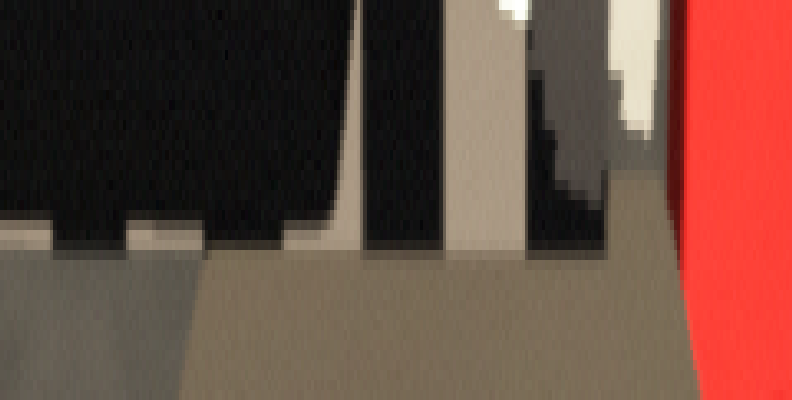

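Measured from the image: the bar's near edge is at x = -36.1 mm, so it is flush. The block face is on it, but the block leans about 1-2° with the tool. I'll counter the tilt and push a bit more.

{"fn": "move_arm", "kwargs": {"rows": [[0,0,0,-0.2,-0.7,0],[0,0,0,-0.2,-0.7,0],[0,0,0,-0.2,-0.7,0],[1,0.2,0,0,0,0],[1,0.2,0,0,0,0],[0,0,0,0,0,0],[0,0,0,0,0,0],[0,0,0,0,0,0]]}}

```text
time: 25.85
tcp_pos: [0.5398, -0.1815, 0.0201]
tcp_rot: [179.6, -0.5, 10.9]
contact_force: [-15.2, 8.5, 18.0]
opening: 0.692
```

```bash
cat > chk.py <<'E'
from h import *
f=imaging.grab_frame("wrist"); I=f["img"]
s=arm.read_state()
c=np.array([.6084,-.1984]); a=np.radians(10.75); ex=np.array([np.cos(a),np.sin(a)]); ey=np.array([-ex[1],ex[0]])
F=s["contact_force"]; p=s["tcp_pos"][:2]-c
print(s["time"],"tcp cf",(p@ex*1000).round(2),(p@ey*1000).round(2),s["tcp_pos"][2],s["tcp_rot"].round(2),"F cf",F[:2]@ex,F[:2]@ey,F[2],s["opening"])
def cf(u,v,z):
    p=px2w(f,u,v,z,True)[:2]-c; return (p@ex*1000).round(1),(p@ey*1000).round(1)
g=cv2.GaussianBlur(cv2.cvtColor(I,cv2.COLOR_RGB2GRAY),(3,3),0).astype(float)
def edge(u,lo,hi):
    d=np.abs(np.diff(g[lo:hi,u])); i=int(d.argmax()); 
    return lo+i+.5
for u in [260,300,340]: 
    v=edge(u,276,296); print("top front",v,cf(u,v,.056))
for u in [265,310,345]:
    v=edge(u,242,258); print("bar near",v,cf(u,v,.02))
for u in [378,384]:
    v=edge(u,232,250); print("bottom R",v,cf(u,v,.008))
import sys; cv2.imwrite(f"pics/{sys.argv[1]}.png",cv2.resize(I[130:430,180:480],None,fx=2,fy=2)[:,:,::-1])
E
python3 chk.py r1
```

```text
25.9 tcp cf -64.32 29.42 0.02013185977033609 [179.63  -0.54  10.89] F cf -13.384811460063103 10.886863878062247 17.676332616950603 0.6895437200923181
top front 284.5 (np.float64(-35.7), np.float64(49.9))
top front 285.5 (np.float64(-35.9), np.float64(37.1))
top front 285.5 (np.float64(-35.9), np.float64(24.5))
bar near 250.5 (np.float64(-36.3), np.float64(53.4))
bar near 250.5 (np.float64(-36.3), np.float64(35.0))
bar near 249.5 (np.float64(-35.8), np.float64(20.7))
bottom R 237.5 (np.float64(-34.3), np.float64(5.4))
bottom R 242.5 (np.float64(-36.6), np.float64(2.6))
```

{"fn": "move_arm", "kwargs": {"rows": [[0,0,0.4,0.1,0.4,0],[1,0.2,0.4,0,0,0],[1,0.2,0,0,0,0],[1,0.2,0,0,0,0],[1,0.2,0,0,0,0],[0,0,0,0,0,0],[0,0,0,0,0,0],[0,0,0,0,0,0]]}}

```text
time: 26.7
tcp_pos: [0.5397, -0.1815, 0.0203]
tcp_rot: [179.9, 0.2, 10.9]
contact_force: [-19.9, 7.2, 17.6]
opening: 0.692
```

```bash
python3 chk.py r2
```

```text
26.75 tcp cf -64.31 29.44 0.020289301576045103 [179.85   0.25  10.86] F cf -18.9291278298487 11.968697878492392 17.23604439935501 0.6895448409634746
top front 285.5 (np.float64(-35.4), np.float64(49.7))
top front 285.5 (np.float64(-35.3), np.float64(36.9))
top front 285.5 (np.float64(-35.3), np.float64(24.3))
bar near 250.5 (np.float64(-36.2), np.float64(53.4))
bar near 250.5 (np.float64(-36.2), np.float64(34.9))
bar near 250.5 (np.float64(-36.2), np.float64(20.7))
bottom R 237.5 (np.float64(-34.3), np.float64(5.5))
bottom R 242.5 (np.float64(-36.6), np.float64(2.7))
```

Position held while the force rose, so the block is solid against the bar. I'll push a little more towards the stop as well.

{"fn": "move_arm", "kwargs": {"rows": [[0.2,-1,0.2,0,0,0],[0.2,-1,0.2,0,0,0],[0.2,-1,0,0,0,0],[0.8,-0.8,0,0,0,0],[0,0,0,-0.2,0,0],[0,0,0,-0.2,-0.2,0],[0,0,0,0,0,0],[0,0,0,0,0,0]]}}

```text
time: 27.55
tcp_pos: [0.5397, -0.1816, 0.0203]
tcp_rot: [179.7, 0.3, 10.9]
contact_force: [-21.6, 12.2, 19.6]
opening: 0.692
```

```bash
python3 chk.py r3
```

```text
27.6 tcp cf -64.29 29.37 0.0202973918148992 [179.7    0.27  10.91] F cf -18.807960252351617 15.757320874008572 21.223853762421427 0.6951609569950443
top front 285.5 (np.float64(-35.4), np.float64(49.8))
top front 285.5 (np.float64(-35.3), np.float64(37.0))
top front 285.5 (np.float64(-35.3), np.float64(24.4))
bar near 250.5 (np.float64(-36.2), np.float64(53.3))
bar near 250.5 (np.float64(-36.2), np.float64(34.9))
bar near 249.5 (np.float64(-35.8), np.float64(20.6))
bottom R 237.5 (np.float64(-34.4), np.float64(5.4))
bottom R 242.5 (np.float64(-36.7), np.float64(2.6))
```

View pics/r3.png

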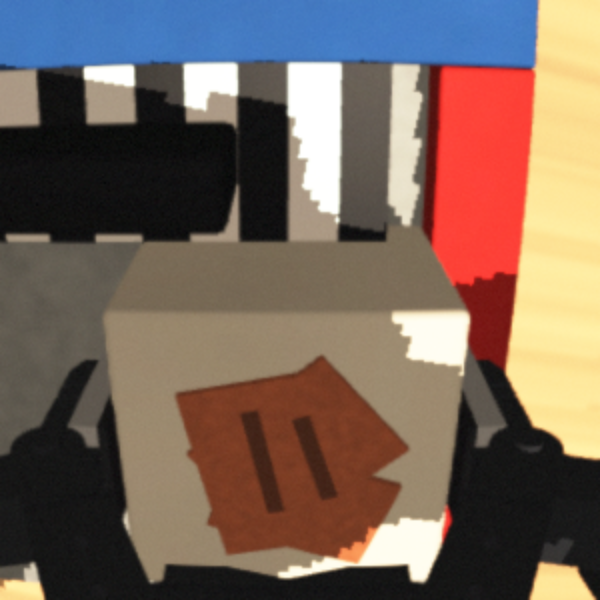

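{"fn": "move_arm", "kwargs": {"rows": [[0,0,0,0,0,0],[0,0,0,0,0,0],[0,0,0,0,0,0],[0,0,0,0,0,0],[0,0,0,0,0,0],[0,0,0,0,0,0],[0,0,0,0,0,0],[0,0,0,0,0,0]]}}

```text
time: 28.4
tcp_pos: [0.5398, -0.1816, 0.0203]
tcp_rot: [179.7, 0.3, 10.9]
contact_force: [-21.9, 13.0, 19.9]
opening: 0.693
```

```bash
python3 chk.py r4 | head -1; python3 -c "
from rig import arm
print(arm.finish_job())"
```

```text
28.45 tcp cf -64.27 29.37 0.020300437505640992 [179.7    0.27  10.91] F cf -19.126042009856462 16.327992846888257 20.379970978410263 0.6910577490966726
the job is handed in; nothing more can be done
None
```

I laid the scale bar flush on the fence and set the terracotta block in the corner, still gripped and pressed against bar and end stop. I handed the job in at 28.4 s; no verdict is reported. I kept the arm clear of the blue sherd block, the bottle and the tray, but did not re-measure their positions at the end.

- **Bar:** its near edge reads x ≈ -36.2 mm in the corner frame, so it is flush (36 mm is exact). Its far end is about 10 mm or less from the end stop.
- **Block:** the gripper stands at about x -64.3, y 29.4 mm. The image puts the block's top front edge at -35.3 mm, about 1 mm past the bar's edge. That is within calibration error or a slight lean. The tool's own tilt is 0.3° or less.
- **Push:** about 19 N toward the bar, 16 N toward the end stop and 20 N down. The pose held steady as I added push.
- **Uncertain:** these are total forces at the wrist and include friction, so the split between bar, stop and fence is inferred. My first pushes were probably taken up mostly by friction, and the block crept about 2 mm and leaned about 1° before I levelled it and pushed further.
- **Failed reading:** one image measurement of the block's lower edge scattered between -34 and -37 mm, so I did not rely on it.

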